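# Shift the bottle roller from second to third gear

### The arm

A 6-joint arm with a two-finger parallel gripper is mounted at the origin on a cart in front of the work surface, level with it; the furniture and walls round the work are solid. World frame = base frame: x ahead of the robot, y to its left, z up, the work surface at z = 0. Lengths are in m, angles in rad, forces in N, time in s.
With the tool pointing down it reaches from about 0.2 to 0.875 m from the base axis. Payload 3.4 kg.
Tool frame: the origin (TCP) lies between the finger pads; the fingertips stand 25 mm ahead of it and the grasp point (between the pads) lies 6 mm ahead of it (r.nose_length is the z of the fingertips in the tool frame, in m); z points along the fingers, x is the direction in which the jaws open and shut, and the axes are right-handed (so a half turn about z gives the same grasp; the last joint's range is limited). The gripper opens to 94 mm and grips with 3 to 60 N. Pads are 16 mm wide; open, the fingers measure 119 mm over their backs; the gripper's body (75 mm by 177 mm) begins 78 mm behind the grasp point.
Start: joints at [1.222, 0.276, 1.505, -0, 1.361, -0.121], TCP at [0.13, 0.56, 0.23] pointing down, gripper open.
Joint ranges: [-2.89, 2.89], [-0.75, 2.08], [0.22, 2.7], [-1.18, 4.32], [0.11, 2.71], [-2.7, 2.7]. Speed limits (rad/s): [2.57, 2.57, 3.14, 3.14, 3.14, 3.14].

### API

Orientations are given as a unit quaternion [w, x, y, z].
In Python, from plant import r, gripper_to, inverse_kinematics, vision, models, telemetry gives the robot as it stands. Calls block until the motion is done:
- r.move_to(position, orientation): joint-space move of the TCP to a pose.
- r.move_l(position, rot=None, vel=0.15, guard=None): straight line of the TCP; rot=None keeps the orientation; vel is the mean speed in m/s. With guard (N) it stops when the force on the tool has changed by that much, and returns True; else False.
- r.movej(angles): joint-space move.
- gripper_to(opening, f_grip=None): finger opening in m; f_grip is the grip in N (None keeps the last); returns when the fingers have stopped.
- r.hold(seconds).
- inverse_kinematics(position, orientation): joint angles nearest the present ones, or None.
- vision.snapshot(name): name is "side" or "top" or "wrist"; returns the picture (480x640x3 uint8, red, green, blue); there is no depth.
- vision.get_calibration(name): a dict with "fx", "fy", "cx", "cy" (pixels), "position" and "orientation" of the camera in the world. Camera axes: x right, y down, z forward; pixel columns grow to the right and rows downward; lengths in m; the calibration is good to about 2 mm. A picture is of the moment at which its call begins: read the wrist's pose just before it. get_calibration takes no time and is no camera call; for the wrist camera it gives the pose at the moment of the call.
A pose or a line that the arm cannot do raises r.PlanningError and nothing moves.
- r.sign_off(): hands the job in, once; it reports no verdict.
Trained networks look in the newest picture that a camera, given by its name, has taken for a name from the list of things; names that differ only in an ending like _2 or _b are one class to them, and where a whole thing is asked for, a point or a joint stands for the part that bears it (a point fixed in the world has none). Each returns a list of dicts, best first, with "score" (0 to 1); they miss things now and then, are a little off and sometimes report something else, mostly with a low value. They report only what shows in the picture. A call takes as long as a camera call.
- models.boxes_of(thing, camera): "at" ([x, y, z] in m, in world coordinates, good to about 4 mm: the middle of the surface that is visible of it).
- models.regions_of(thing, camera): "pixels" (480x640 bool, what is visible of it).
- models.mark_of(thing, camera): "at" ([x, y, z] in m, in world coordinates, good to about 4 mm: a listed point, or the origin of a listed thing).
Readings, each from a call of its own:
- telemetry.current_t(): time.
- telemetry.current_joints(): joint angles.
- telemetry.current_dq(): joint speeds.
- telemetry.current_joint_efforts(): joint torques, N m.
- telemetry.current_ee_pos(): TCP position.
- telemetry.current_tool_rot(): TCP orientation.
- telemetry.current_wrist_force(): force on the tool from outside, world axes, zero at the start.
- telemetry.current_torque(): the same for the moment, N m.
- telemetry.current_opening(): finger opening in m.
Only numpy, scipy, OpenCV 4.12 (cv2) and the standard library are available. Lean on these libraries where they do the work, as an engineer would, in place of code of your own. Each camera call takes 0.05 s, during which the arm holds its last target. There are 200 camera calls.

### The job

Shift the bottle roller's gear lever from second to third by pushing it with the fingertips: forward out of the second slot into the neutral channel, across to the right, then forward until it is fully home in the third slot (the far right one, marked with three dots). Do not run it into the first or fourth gear on the way, push gently and do not grip the lever, leave the bottles and the jar where they stand, and finish with the hand clear of everything.

Things in the scene. Friction and masses are not known exactly. Their poses are not given: they have to be found in the camera images.
- drive_unit: Bottle roller drive, fixed to the bench: grey gearbox 150 (x) x 140 (y) x 120 mm high, aluminium gate plate on top. Origin at the underside's centre, below the gate's middle; x = forward (away from the robot at yaw 0), y = left, z up. On its right a blue motor, top at z = 89 mm, out to y = -125 mm. On its left two rollers with a fixed lying bottle, top at z = 130 mm, out to y = 345 mm.
- gear_knob: Gear lever: steel shaft 10 mm thick that tilts about a pivot 20 mm above the bench on the gearbox's centre line, with a round red knob 28 mm in diameter, 148 to 202 mm from the pivot along the lever (upright: z = 168 to 222 mm). Origin at the pivot, z along the lever. It needs 1.5 to 3 N at the knob to move and stays where it is left.
- gate_middle (a point): Middle of the H gate, at the plate's top (z = 120 mm). The neutral channel runs through it along the drive unit's y, 18 mm wide; the two columns of slots run along x at y = +20 mm (left) and -20 mm (right), 16 mm wide, out to x = +-36 mm. First slot forward left (1 black dot), second rear left (2 dots), third forward right (3 dots), fourth rear right (4 dots).
- third_slot (a point): Far end of the third slot, at the plate's top, on the slot's centre line, 36 mm forward of and 20 mm to the right of the gate's middle.
- knob_centre (a point): Middle of the red knob, on the lever's axis 175 mm from the pivot.
- lever_across (a joint): Sideways tilt of the lever, rad: 0 upright, positive to the right (drive unit's -y); stops at +-0.222. Left column about -0.20, right column about +0.20, with some 0.02 of play. In the drive unit's frame the lever points along (sin f, -sin a cos f, cos a cos f), a = lever_across, f = lever_forward.
- lever_forward (a joint): Fore and aft tilt of the lever, rad: positive forward (drive unit's +x). 0 is the middle of the neutral channel, where the lever can cross freely within about +-0.04; the forward slots end at +0.28 and the rear slots at -0.28. At the start it is -0.28 to -0.15, in the second slot.
- spray_bottle: Loose white dropper bottle, 47 mm in diameter, 137 mm high, standing in front of the drive unit; origin at its underside's centre. Leave alone.
- weigh_bottle: Loose clear glass weighing bottle with lid, 42 mm in diameter, 58 mm high, standing in front of the drive unit; origin at its underside's centre. Leave alone.
- blue_cap_jar: Loose white square jar with a blue cap, 76x76x150 mm, standing to the right of the motor; origin at its underside's centre. Leave alone.

How it is judged:
On the way, in this order (a step that is already met when the one before it is completed fails the run):
1. the lever stands in neutral on the left, out of the second slot (value of joint lever_forward between -0.09 and 0.14 rad and value of joint lever_across below -0.05 rad), for 0.05 s.
2. the lever has been moved across neutral to the right column (value of joint lever_across above 0.14 rad and value of joint lever_forward between -0.14 and 0.16 rad), for 0.05 s.
At the end, for the whole second after the job is handed in: The lever rests in the third slot (forward right): lever_across above 0.14 rad and lever_forward above 0.235 rad, within about 8 mm of the slot's end at the knob; the two small bottles and the jar stand upright within 20 mm of where they stood; the hand touches nothing (value of joint lever_across above 0.14 rad and value of joint lever_forward between 0.235 and 0.33 rad and velocity of joint lever_forward between -0.05 and 0.05 rad/s and distance of each of spray_bottle, weigh_bottle, blue_cap_jar from where it was at the start of the episode below 0.02 m and angle between each of spray_bottle, weigh_bottle, blue_cap_jar's own z axis and vertical below 0.15 rad).
It fails at once if the lever is run into the first gear (lever_forward above 0.17 in the left column) (value of joint lever_across below 0 rad and value of joint lever_forward above 0.17 rad).
It fails at once if the lever is run into the fourth gear (lever_forward below -0.17 in the right column) (value of joint lever_across above 0 rad and value of joint lever_forward below -0.17 rad).
It fails at once if the lever is gripped or forced: the fingers press on it with more than 30 N in all (contact force between the fingers and gear_knob above 30 N).
It fails at once if the dropper bottle, the weighing bottle or the jar is lifted, knocked over or moved by more than 20 mm (distance of any of spray_bottle, weigh_bottle, blue_cap_jar from where it was at the start of the episode above 0.02 m or angle between any of spray_bottle, weigh_bottle, blue_cap_jar's own z axis and vertical above 0.3 rad).
It also fails if it takes over 51 s, if anything falls off the work surface, if the arm or the gripper's body presses on something with over 40 N, if the wrist force passes 120 N, or if a joint passes its speed limit or range.

## Working session

There is one attempt and no reset: what is moved stays moved. The work goes in short steps, each a Python script; the robot and the scene stay as the last script left them, time stands still between calls to the robot, and variables do not carry over. Pictures are saved under pics/ and viewed, about 8 in all and at most 12, crops included, and the job is handed in when it is done.

```bash
ls; mkdir -p pics
python3 - <<'E'
from plant import r, vision, models, telemetry
import cv2, numpy as np
for c in ("top","side"):
    im=vision.snapshot(c); cv2.imwrite(f"pics/{c}0.png",im[:,:,::-1])
    k=vision.get_calibration(c); print(c,np.round(k["position"],3))
    for t in ("drive_unit","gear_knob","gate_middle","third_slot","knob_centre","spray_bottle","weigh_bottle","blue_cap_jar"):
        m=models.mark_of(t,c); print(t,[(np.round(x["at"],3).tolist(),round(x["score"],2)) for x in m[:2]])
print(telemetry.current_t(),telemetry.current_tool_rot())
E
```

```text
pics
top [ 0.488 -0.069  0.969]
drive_unit [([0.554, -0.059, -0.003], 0.57)]
gear_knob [([0.554, -0.059, 0.02], 0.76)]
gate_middle [([0.554, -0.059, 0.123], 0.91)]
third_slot [([0.584, -0.092, 0.119], 0.92)]
knob_centre [([0.532, -0.018, 0.186], 0.55)]
spray_bottle [([0.403, -0.055, -0.003], 0.63)]
weigh_bottle [([0.467, 0.12, 0.005], 0.86)]
blue_cap_jar [([0.448, -0.246, -0.002], 0.94)]
side [0.574 0.41  0.918]
drive_unit [([0.557, -0.066, 0.002], 0.81)]
gear_knob [([0.556, -0.06, 0.023], 0.56)]
gate_middle [([0.555, -0.06, 0.119], 0.81)]
third_slot [([0.583, -0.089, 0.12], 0.76)]
knob_centre [([0.524, -0.019, 0.187], 0.79)]
spray_bottle [([0.404, -0.058, -0.002], 0.73)]
weigh_bottle []
blue_cap_jar [([0.449, -0.252, -0.0], 0.56)]
0.9 [-2.44654031e-05  7.82882966e-01  6.22168993e-01  6.73114796e-05]
```

View pics/top0.png

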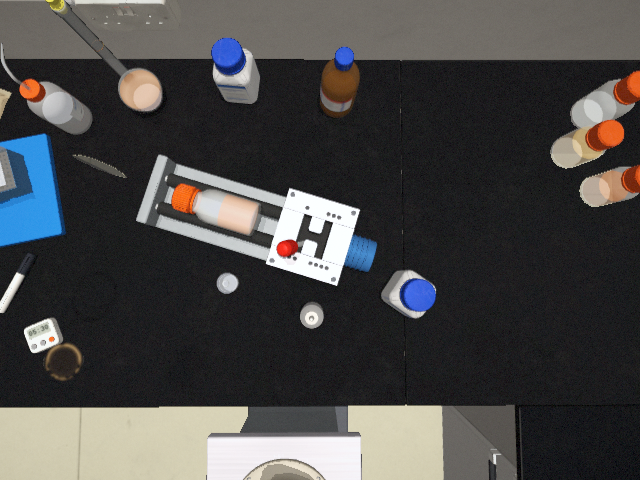

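View pics/side0.png

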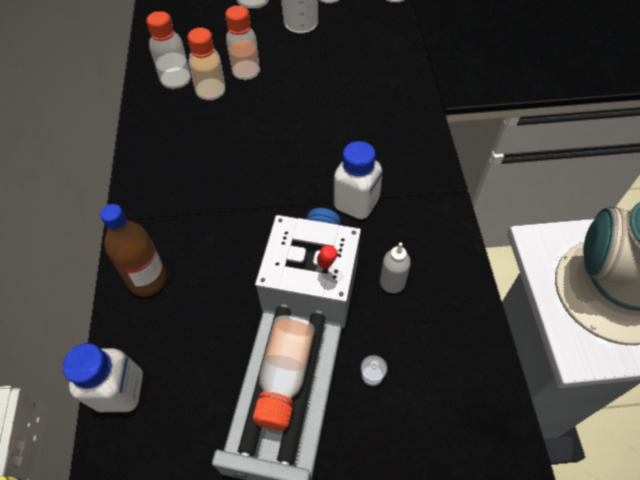

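The top view shows the drive turned about 16° clockwise, with the plate at (313,236) and the red knob at (288,248), left rear. The side view agrees, with the knob at (327,257). I'll get the yaw from the plate outline, then approach behind the knob.

```bash
cat > h.py <<'E'
from plant import r, gripper_to, inverse_kinematics, vision, models, telemetry
import cv2, numpy as np, json, os
from scipy.spatial.transform import Rotation as R
G=np.array([0.5547,-0.0597])      # gate middle
PSI=json.load(open('psi.json')) if os.path.exists('psi.json') else -0.28
def w(xd,yd,tipz):                # drive-frame xy + fingertip height -> TCP position
    c,s=np.cos(PSI),np.sin(PSI)
    return [G[0]+c*xd-s*yd, G[1]+s*xd+c*yd, tipz+r.nose_length]
def d(p):
    c,s=np.cos(PSI),np.sin(PSI); e=np.array(p[:2])-G
    return np.array([c*e[0]+s*e[1],-s*e[0]+c*e[1]])
def quat():
    x=np.array([-np.sin(PSI),np.cos(PSI),0]); z=np.array([0,0,-1.]); y=np.cross(z,x)
    q=R.from_matrix(np.c_[x,y,z]).as_quat(); return [q[3],*q[:3]]
def lever(cams=("top","side")):
    for c in cams:
        vision.snapshot(c)
        for m in models.mark_of("knob_centre",c)[:1]:
            k=d(m["at"])/.175; f=np.arcsin(np.clip(k[0],-1,1)); a=np.arcsin(np.clip(-k[1]/np.cos(f),-1,1))
            print(c,"score %.2f across %.3f fwd %.3f"%(m["score"],a,f),np.round(d(m["at"]),3),round(m["at"][2],3))
def stat(): 
    p=telemetry.current_ee_pos(); print("t",round(telemetry.current_t(),1),"drive xy",np.round(d(p),4),"tip z",round(p[2]-r.nose_length,4),"F",np.round(telemetry.current_wrist_force(),1))
E
python3 - <<'E'
from h import *
im=cv2.imread("pics/top0.png"); k=vision.get_calibration("top")
q=np.asarray(k["orientation"]); Rc=R.from_quat([*q[1:],q[0]]).as_matrix()
hsv=cv2.cvtColor(im,cv2.COLOR_BGR2HSV)
m=((hsv[:,:,2]>190)&(hsv[:,:,1]<40)).astype(np.uint8); m[:, :262]=0;m[:, 365:]=0;m[:185]=0;m[290:]=0
n,l,st,_=cv2.connectedComponentsWithStats(m); b=(l==1+np.argmax(st[1:,4])).astype(np.uint8)
box=cv2.boxPoints(cv2.minAreaRect(cv2.findNonZero(b)))
P=[]
for u,v in box:
    ray=Rc@np.array([(u-k["cx"])/k["fx"],(v-k["cy"])/k["fy"],1]); p=np.array(k["position"])+ray*(.12-k["position"][2])/ray[2]; P.append(p[:2])
P=np.array(P); print(np.round(P,4),"centre",P.mean(0),"sides",np.linalg.norm(P-np.roll(P,-1,0),axis=1))
e=P-np.roll(P,-1,0); ang=np.arctan2(e[:,1],e[:,0]); a=np.mod(ang+np.pi/4,np.pi/2)-np.pi/4
print("yaw",a); json.dump(float(a.mean()),open("psi.json","w"))
import h; h.PSI=float(a.mean()); print(h.quat(), r.nose_length, [round(float(x),3) for x in inverse_kinematics(w(-.085,.034,.26),quat())])
lever()
E
```

```text
[[ 0.5188  0.0699]
 [ 0.6621  0.0281]
 [ 0.6072 -0.1506]
 [ 0.465  -0.1065]] centre [ 0.56326195 -0.03977786] sides [0.14932213 0.18695743 0.14892884 0.18442908]
yaw [-0.28398467 -0.29797147 -0.30092769 -0.2959147 ]
[np.float64(0.0), np.float64(0.8032597477283037), np.float64(0.5956288925828414), np.float64(0.0)] 0.025 [-0.149, 0.108, 1.588, -0.0, 1.446, -1.425]
top score 0.72 across -0.168 fwd -0.197 [-0.034  0.029] 0.186
side score 0.58 across -0.188 fwd -0.221 [-0.038  0.032] 0.186
```

```bash
sed -i 's/G=np.array(.*/G=np.array([0.5553,-0.0602])      # gate middle/' h.py
python3 - <<'E'
from h import *
gripper_to(0.0); print("open",telemetry.current_opening())
r.move_to(w(-.088,.034,.25),quat()); r.move_l(w(-.088,.034,.178)); stat()
im=vision.snapshot("side"); cv2.imwrite("pics/s1.png",cv2.resize(im[180:340,220:460,::-1],None,fx=3,fy=3))
for x in (-.05,-.035,-.027):
    print("guard",r.move_l(w(x,.034,.178),vel=.05,guard=12)); stat()
lever()
im=vision.snapshot("side"); cv2.imwrite("pics/s2.png",cv2.resize(im[180:340,220:460,::-1],None,fx=3,fy=3))
E
```

```text
open 0.0004728328086701019
t 5.5 drive xy [-0.0876  0.0344] tip z 0.1785 F [ 1.  -0.2 -0.1]
guard False
t 6.5 drive xy [-0.0501  0.0339] tip z 0.1778 F [-0.6 -0.1 -0.3]
guard False
t 6.9 drive xy [-0.0342  0.0339] tip z 0.178 F [ 0.1 -0.1  0.5]
guard False
t 7.2 drive xy [-0.0266  0.034 ] tip z 0.178 F [-1.2 -0.5  0. ]
```

View pics/s2.png

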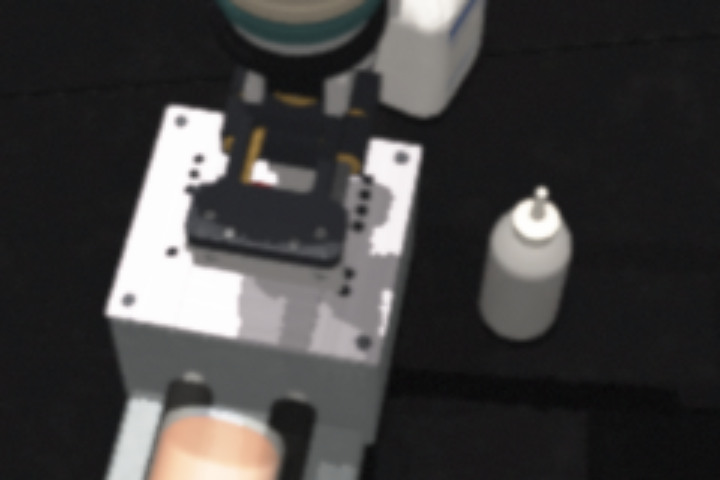

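The hand hides the knob in this view; only a speck of red shows near (262,186). I'll back off and measure.

Run:
```python
from h import *
r.move_l(w(-.11,.034,.178),vel=.2); stat()
lever(("side","top","wrist"))
im=vision.snapshot("wrist"); cv2.imwrite("pics/w3.png",im[:,:,::-1])
```

```text
t 8.1 drive xy [-0.1087  0.0341] tip z 0.1786 F [-0.5 -0.9 -0.1]
side score 0.96 across -0.188 fwd -0.050 [-0.009  0.033] 0.191
top score 0.77 across -0.178 fwd -0.012 [-0.002  0.031] 0.19
```

View pics/w3.png

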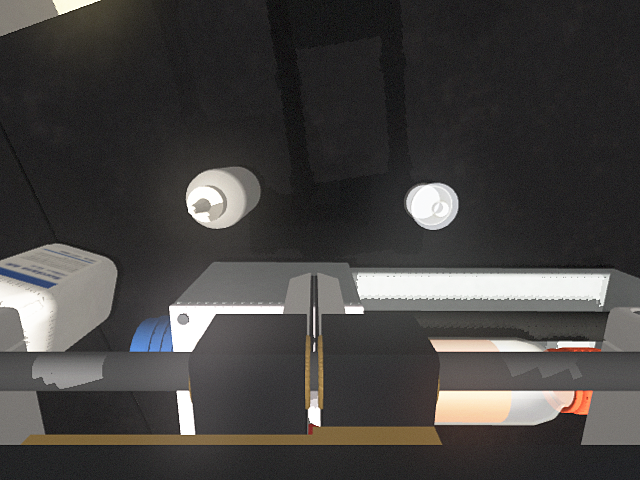

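The wrist view shows both small bottles still standing at (208,205) and (432,205). The lever is in neutral on the left, at about -0.03 forward, which matches the finger geometry. Next I nudge it to 0 and push across.

Run:
```python
from h import *
r.move_l(w(-.04,.034,.178),vel=.15)
print(r.move_l(w(-.023,.034,.178),vel=.04,guard=12)); stat()
r.move_l(w(-.06,.034,.178)); r.move_l(w(-.06,.084,.178)); r.move_l(w(-.001,.084,.178)); stat()
lever()
for y in (.05,.03,.015,.005,-.003):
    g=r.move_l(w(-.001,y,.178),vel=.05,guard=12); print(g); stat()
    if g: break
r.move_l(w(-.001,.06,.178),vel=.2); r.move_l(w(-.06,.084,.178),vel=.2); stat(); lever()
im=vision.snapshot("side"); cv2.imwrite("pics/s4.png",cv2.resize(im[180:340,220:460,::-1],None,fx=3,fy=3))
```

```text
False
t 9.6 drive xy [-0.0231  0.034 ] tip z 0.1779 F [-2.  -0.7  0.2]
t 11.0 drive xy [-0.0016  0.0833] tip z 0.1775 F [ 0.1  0.9 -0.2]
top score 0.31 across 0.487 fwd -1.033 [-0.15  -0.042] -0.002
False
t 12.1 drive xy [-0.0009  0.0499] tip z 0.178 F [1.  0.5 0. ]
False
t 12.6 drive xy [-0.0011  0.0294] tip z 0.1779 F [0.1 0.3 0.5]
False
t 13.1 drive xy [-0.001   0.0145] tip z 0.178 F [-0.4  0.6  0.4]
False
t 13.4 drive xy [-0.0011  0.0045] tip z 0.1779 F [-0.3  1.6 -0.1]
False
t 13.7 drive xy [-0.0011 -0.0034] tip z 0.1779 F [ 0.9  0.2 -0.5]
t 14.6 drive xy [-0.0591  0.0832] tip z 0.1785 F [-0.2 -0.3  0.2]
top score 0.60 across 0.186 fwd -0.002 [-0.    -0.032] 0.191
side score 0.65 across 0.191 fwd -0.036 [-0.006 -0.033] 0.189
```

View pics/s4.png

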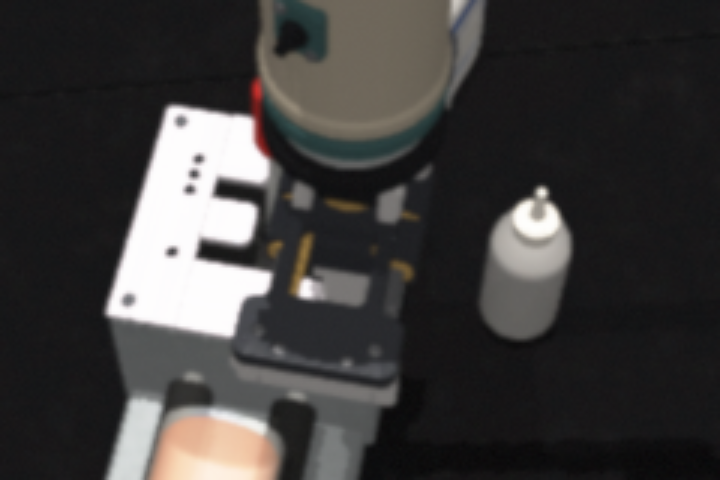

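Lever is in the right column (across 0.19, forward about -0.02). The knob shows red at (262,115) beside the hand. Now I push it forward into third.

Run:
```python
from h import *
r.move_l(w(-.075,.05,.178)); r.move_l(w(-.075,-.033,.178)); stat()
r.move_l(w(-.035,-.033,.178))
for x in (-.01,.008,.016,.021,.024,.026,.028):
    g=r.move_l(w(x,-.033,.178),vel=.04,guard=9); print(x,g); stat()
    if g: break
r.move_l(w(-.08,-.033,.178),vel=.2); r.move_l(w(-.08,.06,.25),vel=.2); r.move_to([.3,.3,.3],quat()); stat(); lever()
im=vision.snapshot("side"); cv2.imwrite("pics/s5.png",cv2.resize(im[180:340,220:460,::-1],None,fx=3,fy=3))
for t in ("spray_bottle","weigh_bottle","blue_cap_jar"):
    for c in ("top","side"): print(t,c,[np.round(x["at"],3) for x in models.mark_of(t,c)[:1]])
```

```text
t 16.0 drive xy [-0.0748 -0.0324] tip z 0.178 F [-0.7  1.1 -0. ]
-0.01 False
t 17.2 drive xy [-0.0099 -0.033 ] tip z 0.1779 F [-1.5  0.6  0.4]
0.008 False
t 17.8 drive xy [ 0.0077 -0.0332] tip z 0.1775 F [-4.  -1.2 -1.2]
0.016 False
t 18.1 drive xy [ 0.0167 -0.0326] tip z 0.1782 F [-2.4  0.1 -0.3]
0.021 False
t 18.4 drive xy [ 0.022  -0.0328] tip z 0.1783 F [-0.8  0.7 -0.4]
0.024 False
t 18.7 drive xy [ 0.0245 -0.0329] tip z 0.1781 F [-0.6  0.8 -0.5]
0.026 False
t 18.9 drive xy [ 0.0258 -0.0329] tip z 0.1779 F [-3.5  0.6 -0.2]
0.028 False
t 19.2 drive xy [ 0.0273 -0.0329] tip z 0.1777 F [-4.6  2.  -1.4]
t 21.9 drive xy [-0.348   0.2702] tip z 0.2748 F [-0.4 -0.6 -0.2]
top score 0.58 across 0.190 fwd 0.291 [ 0.05  -0.032] 0.187
spray_bottle top [array([ 0.402, -0.056, -0.002])]
spray_bottle side [array([ 0.403, -0.058, -0.   ])]
weigh_bottle top [array([0.467, 0.115, 0.002])]
weigh_bottle side [array([ 0.591, -0.104,  0.181])]
blue_cap_jar top [array([ 0.445, -0.252, -0.001])]
blue_cap_jar side [array([ 0.445, -0.251, -0.003])]
```

View pics/s5.png

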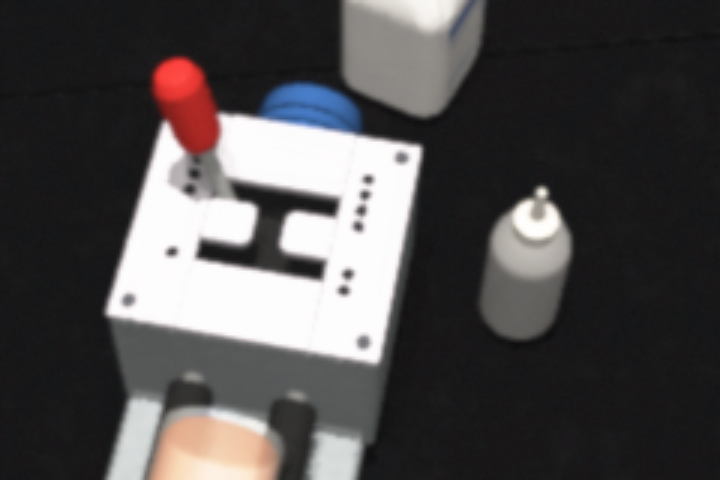

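The lever stands in the three-dot slot, with the knob at (187,105) in the crop and the bottles unmoved. The finger's end position gives the same reading. Handing in.

```bash
python3 -c "
from h import *
lever(('top',)); r.sign_off()"
```

```text
top score 0.85 across 0.196 fwd 0.299 [ 0.052 -0.033] 0.189
the job is handed in; nothing more can be done
```

I shifted the lever from second to third with the closed fingertips: forward into neutral, across to the right, then forward into the third slot. The job is handed in, and it took about 22 of the 51 s. I saw no verdict.

- **Lever at the end:** the last top-camera reading gave `lever_across` 0.196 and `lever_forward` 0.30, against the required 0.14 and 0.235. The stop is at 0.28, so 0.30 is within the network's 4 mm error. The finger's end position also put the lever at the slot's end, and the side picture shows it in the three-dot slot.
- **On the way:** before the crossing, it stood in neutral on the left at about -0.03 forward, -0.18 across. After it, it read about -0.02 forward, +0.19 across.
- **Force:** the wrist force readings between moves stayed under about 6 N, and no guard (9 to 12 N) tripped.
- **Bottles and jar:** the dropper bottle, weighing bottle and jar were all measured within about 6 mm of where they started, which is close to the measuring error. The hand finished well clear of them and of the drive.
- **Checks that failed or disagreed:**
  - The side camera missed the knob in the last check.
  - The side camera gave a false position for the weighing bottle, on the drive at z = 0.18 m, so that bottle's position rests on the top camera alone.
  - One top-camera knob reading before the crossing was a false hit with a low score (0.31), and I ignored it.

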